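Set the pantry corner straight: tipped jar and chopping board

TASK

First stand the tipped spice jar upright in its gap between its two neighbours in the white spice tray and let go of it. Then lift the wooden chopping board off the serving tray and lean it squarely, standing on its short end, against the middle of the lidded canister beside the spice tray, its foot on the counter and tucked up against the long side of the spice tray so that it cannot slip. Be gentle: let nothing fall, and do not shift or tip the canister or the other jars.

Things in the scene. Friction and masses are not known exactly. Their poses are not given: they have to be found in the camera images.
- board: wooden chopping board, 12 thick (x) x 150 wide (y) x 240 long (z) mm, 0.3 kg, loose. Origin: middle of its lower end face; z runs up its length. Start: leans 40 deg from vertical, top to the robot's left (+y); lower end on the serving tray's floor behind its rim, back (-x face) on the tin's edge 150 mm up; the upper 90 mm is free: hold it there across the thickness, tool in line with the board
- board_top (a point): centre of the board's top edge, 240 mm along its z from its origin
- tipped_jar: slim spice jar: glass body 42 diameter, 98 high, plus black cap 38 diameter, 17 high (115 in all), 0.18 kg. Origin: centre of its base; z: its axis, towards the cap. Start: on the edge of its base in the spice tray, leaning 35 deg from vertical along the row (away from the robot) on the rim of the squat jar, which it touches 92 mm up its side
- squat_jar: bystander: wide round jar with black lid, 56 diameter, 75 high, 0.35 kg, loose, upright in the spice tray at y = +94 to +109 mm, its far end; origin: centre of its base
- slim_jar: bystander: round jar, 48 diameter, 101 high with black cap, 0.25 kg, loose, upright in the spice tray at its y = -75 mm; origin: centre of its base
- spice_tray: white open tray, fixed, 64 deep (x) x 300 long (y) x 22 high mm, walls and floor 4 thick. Origin: centre of its underside, on the counter. x points to the robot's right, y away from the robot, along the row of jars. The side for the board's foot is the outer wall face at x = -32, facing the canister. The tipped jar's gap: the middle of the tray, jar centre at y = -30 to +40 mm
- canister: grey box canister with white lid, 100 deep (x) x 140 wide (y) x 150 high mm, 1.2 kg, loose: a few newtons at its top tip it. Origin: centre of its underside. Stands left of the spice tray, axes about as the tray's, 72 to 92 mm of bare counter between its face x = +50 and the tray. Foot against the tray, the board leans 20 to 30 deg, its back on the canister's top edge
- serving_tray: steel tray with a tin on it, all fixed. Origin: on the counter; x points to the robot's right, y away from it. Floor 4 thick, x = -110 to +93, 190 wide (y) mm; rim 18 high along the edge, inner face at x = +86.5. Tin: x = -100 to -20, 120 wide, top 119 above the counter
There are look-alikes about, which are no part of the job. Several things have the shape of the board; the one meant has the colours described above.

How it is judged:
On the way:
1. the tipped jar stands upright in its gap in the spice tray, released, before the board is lifted (angle between tipped_jar's own z axis and vertical below 0.08 rad and z of tipped_jar in the frame of spice_tray below 0.01 m and y of tipped_jar in the frame of spice_tray between -0.03 and 0.04 m and x of tipped_jar in the frame of spice_tray between -0.02 and 0.02 m and contact force between the fingers and tipped_jar below 0.05 N and linear speed of tipped_jar below 0.02 m/s and distance of board from where it was at the start of the episode below 0.05 m), for 0.3 s.
At the end, for the whole second after the job is handed in: Jar upright within 4.5 deg in its gap. Board 16-35 deg from vertical, touching the canister, foot on the counter within 12 mm of the tray, square to it within 8 deg, within 40 mm of the canister's middle. Canister, other jars upright within 15 mm of their start. All released, at rest (angle between each of tipped_jar, squat_jar, slim_jar's own z axis and vertical below 0.08 rad and z of tipped_jar in the frame of spice_tray below 0.01 m and y of tipped_jar in the frame of spice_tray between -0.03 and 0.04 m and x of tipped_jar in the frame of spice_tray between -0.02 and 0.02 m and angle between board's own z axis and vertical between 0.28 and 0.62 rad and height (world z) of board below 0.012 m and x of board in the frame of spice_tray between -0.05 and -0.032 m and x of board_top in the frame of spice_tray between -0.25 and -0.08 m and y of board in the frame of canister between -0.04 and 0.04 m and angle between the y axis of board and the y axis of spice_tray, either way round below 0.15 rad and contact force between board and canister above 0.1 N and distance of each of squat_jar, slim_jar, canister from where it was at the start of the episode below 0.015 m and angle between canister's own z axis and vertical below 0.05 rad and linear speed of each of board, tipped_jar below 0.02 m/s and angular speed of each of board, tipped_jar below 0.1 rad/s).
It fails at once if the board is let fall (moving at over 0.6 m/s with no finger on it) (linear speed of board above 0.6 m/s and contact force between the fingers and board below 0.05 N).
It fails at once if the jar is let fall (moving at over 0.5 m/s with no finger on it) (linear speed of tipped_jar above 0.5 m/s and contact force between the fingers and tipped_jar below 0.05 N).
It fails at once if the canister is shoved or tipped: over 30 mm or 11 degrees (distance of canister from where it was at the start of the episode above 0.03 m or angle between canister's own z axis and vertical above 0.2 rad).
It fails at once if a neighbouring jar is knocked over (angle between any of squat_jar, slim_jar's own z axis and vertical above 0.5 rad).
It also fails if it takes over 62 s, if anything falls off the work surface, if the arm or the gripper's body presses on something with over 40 N, if the wrist force passes 120 N, or if a joint passes its speed limit or range.

ROBOT

A 7-joint arm with a two-finger parallel gripper is mounted at the origin on the work surface. World frame = base frame: x ahead of the robot, y to its left, z up, the work surface at z = 0. Lengths are in m, angles in rad, forces in N, time in s.
With the tool pointing down it reaches from about 0.425 to 0.875 m from the base axis. Payload 4.7 kg.
Tool frame: the origin (TCP) lies between the finger pads; the fingertips stand 19 mm ahead of it and the grasp point (between the pads) is the TCP (ctrl.tip_extent is the distance from the TCP to the fingertips, in m); z points along the fingers, y is the line along which they close (so a half turn about z gives the same grasp; the last joint's range is limited). The gripper opens to 87 mm and grips with 3 to 60 N. Pads are 19 mm wide; open, the fingers measure 117 mm over their backs; the gripper's body (75 mm by 190 mm) begins 51 mm behind the grasp point.
Start: joints at [-1.316, 0.321, -0.07, 1.45, 0.023, 1.371, -0.057], TCP at [0.155, 0.631, 0.221] pointing down, gripper open.
Joint ranges: [-2.86, 2.86], [-0.3, 2.09], [-1.38, 1.24], [0.06, 2.45], [-1.56, 4.7], [0.09, 2.05], [-2.69, 2.69]. Speed limits (rad/s): [2.57, 2.57, 3.14, 3.14, 3.14, 3.14, 3.14].

INTERFACE

Orientations are given as a rotation vector (axis times angle).
In Python, from bench import ctrl gives the robot as it stands.
- The arm moves only by the shell command python3 -m crank 'ROWS' [OPENING] [FORCE]. ROWS is JSON, a list of rows, each an object of numbers: "tx", "ty", "tz": the shift along the tool's x, y, z in mm; "turn": the turn about the tool's z in units of 5 degrees (1.0 is 5 degrees). In form: [{"tx": .., "ty": .., "tz": .., "turn": ..}, ...]. A call has 1 to 5 rows; each row is the pose to reach, as a shift and turn from the pose commanded when the call began, along the tool's axes at that moment; what a row does not reach only later rows make up. A row lasts 1/8 s, in which the tool goes at most 62.5 mm and 10.7 degrees, less where a joint would pass 70% of its speed; a pose out of reach is approached as far as the arm can. A call with a gripper value outside its range is refused whole. OPENING is the finger opening in mm, from 0 to 87, set as the call begins (- or left out, the last holds). The fingers move at their own pace and stop on an object; FORCE is the grip in N (left out, the last holds). Time passes only in rows, so rows that repeat a pose let the fingers close. It gives the time, the measured TCP pose, the force, the opening and the grip force at its end, in the units of the state.
- ctrl.get_state(): the state, without advancing time (a new reading comes with each control period).
- ctrl.get_image(name): name is "side" or "top"; returns (picture, depth): 480x640x3 uint8, red, green, blue; 480x640 float32, m along the optical axis (not along the pixel's ray), 0 where there is no reading.
- ctrl.camera_model(name): a dict with "intrinsics" (3x3 intrinsics, pixels), "origin" and "orientation" of the camera in the world. Camera axes: x right, y down, z forward; pixel columns grow to the right and rows downward; lengths in m; the calibration is good to about 2 mm. A picture is of the moment at which its call begins. camera_model takes no time and is no camera call.
- ctrl.close_job(): hands the job in; it is judged then, once.
Trained networks look in the newest picture that a camera, given by its name, has taken for a name from the list of things; names that differ only in an ending like _2 or _b are one class to them, and where a whole thing is asked for, a point or a joint stands for the part that bears it (a point fixed in the world has none). Each returns a list of dicts, best first, with "confidence" (0 to 1); they miss things now and then, are a little off and sometimes report something else, mostly with a low value. They report only what shows in the picture. A call takes as long as a camera call. They do not tell look-alikes from the thing itself.
- ctrl.recognise(camera, query): "xyz" ([x, y, z] in m, in world coordinates, good to about 4 mm: the middle of the surface that is visible of it).
- ctrl.mark_of(camera, query): "xyz" ([x, y, z] in m, in world coordinates, good to about 4 mm: a listed point, or the origin of a listed thing).
The state is a dict: "time": time; "joint_positions": joint angles; "qd": joint speeds; "joint_torque": joint torques, N m; "position": TCP position; "tool_rot": TCP orientation; "ft_force": force on the tool from outside, world axes, zero at the start; "torque": the same for the moment, N m; "grip_width": opening from 0.0 (shut) to 1.0 (fully open); "grip_force": force on a finger pad.
Only numpy, scipy, OpenCV 4.12 (cv2) and the standard library are available. Lean on these libraries where they do the work, as an engineer would, in place of code of your own. Each camera call takes 0.05 s, during which the arm holds its last target. There are 200 camera calls.

## Working session

There is one attempt and no reset: what is moved stays moved. The work goes in short steps, Python scripts to look and compute and a shell command to move; the robot and the scene stay as the last step left them, time stands still between calls to the robot, and variables do not carry over. Pictures are saved under pics/ and viewed, at most 10 in all, crops included, and the job is handed in when it is done.

```bash
ls; mkdir -p pics
python3 - <<'E'
from bench import ctrl
import cv2,numpy as np
s=ctrl.get_state();print({k:np.round(v,3) for k,v in s.items()})
for n in("top","side"):
    im,d=ctrl.get_image(n);cv2.imwrite(f"pics/{n}0.png",im[:,:,::-1]);np.save(f"{n}0.npy",d)
    print(n,ctrl.camera_model(n))
    for q in["board","board_top","tipped_jar","squat_jar","slim_jar","spice_tray","canister","serving_tray"]:
        print(q,[(np.round(r["xyz"],3).tolist(),round(r["confidence"],2)) for r in ctrl.mark_of(n,q)])
E
```

```text
pics
{'time': np.float64(0.0), 'joint_positions': array([-1.316,  0.322, -0.07 ,  1.452,  0.023,  1.371, -0.057]), 'qd': array([ 0.001, -0.   , -0.002,  0.   , -0.001, -0.001, -0.001]), 'joint_torque': array([ 1.0000e-03, -4.9131e+01, -4.0300e-01, -3.1252e+01, -6.4000e-02,
        4.4000e-02,  0.0000e+00]), 'position': array([0.155, 0.631, 0.22 ]), 'tool_rot': array([-3.770e-01, -3.119e+00,  3.000e-03]), 'ft_force': array([-1.14 ,  0.109,  0.267]), 'torque': array([0.039, 0.003, 0.057]), 'grip_force': np.float64(0.0), 'grip_width': np.float64(1.002)}
top {'intrinsics': array([[573.853119  ,   0.        , 317.87254764],
       [  0.        , 573.853119  , 230.83356131],
       [  0.        ,   0.        ,   1.        ]]), 'origin': array([1.98353696e-01, 6.19738083e-06, 1.56260330e+00]), 'orientation': array([-2.16420667,  2.13237776, -0.1436862 ])}
board [([0.552, 0.117, 0.005], 0.91), ([0.12, 0.261, 0.004], 0.83), ([0.103, -0.391, 0.007], 0.82), ([0.474, -0.478, 0.01], 0.73), ([0.414, 0.452, 0.01], 0.7)]
board_top [([0.299, -0.25, 0.003], 0.7), ([0.638, 0.546, 0.006], 0.68), ([0.555
[... 403 characters left out ...]
12599087],
       [  0.        , 497.63564894, 248.70753032],
       [  0.        ,   0.        ,   1.        ]]), 'origin': array([ 0.24666837, -0.84603921,  0.84123053]), 'orientation': array([-2.25472511,  0.18466017, -0.09063329])}
board [([0.418, 0.457, 0.008], 0.81), ([0.119, 0.263, 0.008], 0.78), ([0.101, -0.382, 0.003], 0.66), ([0.549, 0.113, 0.004], 0.62)]
board_top [([0.301, -0.248, 0.005], 0.9), ([0.355, 0.32, 0.008], 0.72), ([0.55, 0.271, 0.194], 0.69), ([0.712, -0.446, 0.008], 0.63), ([0.638, 0.55, 0.003], 0.59)]
tipped_jar [([0.548, -0.223, 0.016], 0.8)]
squat_jar []
slim_jar []
spice_tray [([0.548, -0.224, 0.0], 0.68)]
canister [([0.527, -0.052, -0.001], 0.57)]
serving_tray []
```

View pics/top0.png

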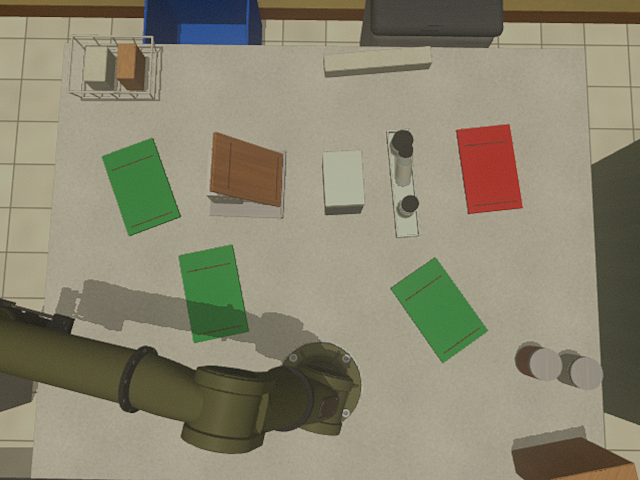

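View pics/side0.png

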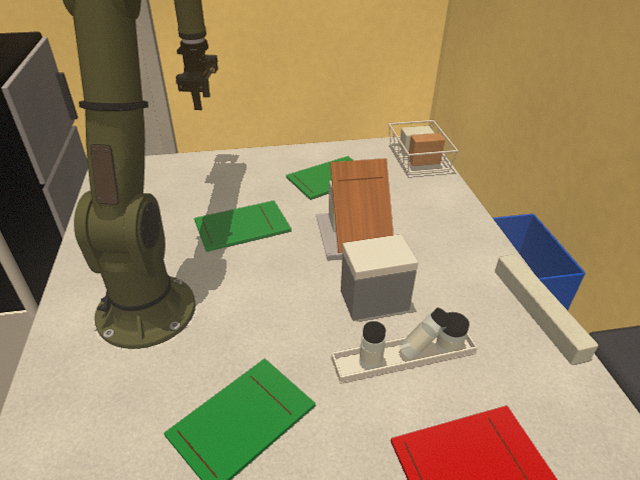

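Both pictures show the same layout. In top0, the tipped jar (cap at 402,140; body at 403,170) leans away from the robot onto the squat jar, and the slim jar is at (407,207). The canister is at (343,180) and the brown board leans left at (247,168). The red and green boards are decoys. Next I'll refine the yaws and positions from depth.

```bash
cat > h.py <<'E'
import cv2,numpy as np
from bench import ctrl
from scipy.spatial.transform import Rotation as R
def cloud(n,d):
    m=ctrl.camera_model(n);K=m["intrinsics"];v,u=np.mgrid[:480,:640]
    p=np.dstack([(u-K[0,2])/K[0,0]*d,(v-K[1,2])/K[1,1]*d,d])
    P=p@R.from_rotvec(m["orientation"]).as_matrix().T+m["origin"];P[d<=0]=np.nan;return P
def box(P,lo,hi): return np.all((P>lo)&(P<hi),axis=-1)
def rect(Q):
    r=cv2.minAreaRect((Q[:,:2]*1000).astype(np.float32));return np.round(r[0],1),np.round(r[1],1),round(r[2],1)
def plane(Q):
    c=np.median(Q,0);Q=Q[np.linalg.norm(Q-c,axis=1)<.14];
    for _ in range(4):
        c=Q.mean(0);n=np.linalg.svd(Q-c,full_matrices=False)[2][2];n*=np.sign(n[2]);e=(Q-c)@n
        Q=Q[abs(e)<max(2*np.std(e),.002)]
    return c,n
E
python3 - <<'E'
from h import *
for n in("top","side"):
    im=cv2.imread(f"pics/{n}0.png");P=cloud(n,np.load(f"{n}0.npy"));print(n)
    c=P[box(P,[.42,-.13,.14],[.62,.03,.165])];print("can",rect(c),c[:,2].mean())
    hsv=cv2.cvtColor(im,cv2.COLOR_BGR2HSV)
    wb=box(P,[.4,.07,.03],[.7,.33,.23])&(hsv[...,1]>110);b=P[wb];c,nn=plane(b);print("board",len(b),c,nn,"tilt",np.degrees(np.arcsin(nn[2])),"yaw",np.degrees(np.arctan2(nn[0],-nn[1])),b.min(0),b.max(0))
    t=P[box(P,[.35,-.28,.016],[.75,-.16,.026])];print("tray",rect(t),len(t))
    w=P[box(P,[.35,-.29,.012],[.75,-.16,.026])]
    for x in np.arange(.41,.70,.03):
        q=w[abs(w[:,0]-x)<.006];
        if len(q):print(round(x,2),np.round([q[:,1].min(),q[:,1].max()],4),end=" ")
    print()
    s=P[box(P,[.45,-.28,.03],[.75,-.16,.16])];print("jars",s.min(0),s.max(0))
    for x in np.arange(.44,.70,.01):
        q=s[abs(s[:,0]-x)<.005]
        if len(q):print(round(x,3),"z",np.round([q[:,2].min(),q[:,2].max()],3),"y",np.round([q[:,1].min(),q[:,1].max()],3))
    sv=P[box(P,[.4,.08,.001],[.7,.36,.03])&(hsv[...,1]<60)];print("serv",rect(sv))
E
```

```text
top
can (array([531.7, -53.5]), array([142.5,  99.8]), 4.0) 0.14984720345870334
board 3614 [0.5540637  0.20159295 0.11914352] [-0.01582363 -0.76476486  0.64411514] tilt 40.09936424327965 yaw -1.1853286233261087 [0.47961999 0.119822   0.03002646] [0.63182175 0.2722694  0.20457283]
tray (array([ 550.9, -222.6]), array([300.3,  65.4]), 5.5) 324
0.41 [-0.2668 -0.2038] 0.44 [-0.2645 -0.2015] 0.47 [-0.2624 -0.197 ] 0.5 [-0.1992 -0.1958] 0.53 [-0.2571 -0.1919] 0.56 [-0.2543 -0.1904] 0.59 [-0.2518 -0.188 ] 0.62 [-0.1883 -0.1837] 0.65 [-0.1864 -0.1805] 0.68 [-0.1829 -0.178 ] 
jars [ 0.45241636 -0.25063188  0.03002202] [ 0.69115628 -0.1788551   0.12513382]
0.45 z [0.032 0.108] y [-0.239 -0.218]
0.46 z [0.03  0.111] y [-0.247 -0.207]
0.47 z [0.031 0.112] y [-0.251 -0.204]
0.48 z [0.035 0.111] y [-0.25  -0.204]
0.49 z [0.05  0.112] y [-0.247 -0.206]
0.5 z [0.087 0.108] y [-0.238 -0.214]
0.54 z [0.03  0.046] y [-0.227 -0.192]
0.55 z [0.03  0.056] y [-0.239 -0.204]
0.56 z [0.032 0.07 ] y [-0.241 -0.2  ]
0.57 z [0.044 0.082] y [-0.239 -0.2  ]
0.58 z [0.046 0.097] y [-0.242 -0.199]
0.59 z [0.059 0.1
[... 1260 characters left out ...]
] y [-0.252 -0.208]
0.49 z [0.031 0.109] y [-0.248 -0.21 ]
0.54 z [0.03  0.046] y [-0.239 -0.212]
0.55 z [0.03  0.062] y [-0.241 -0.207]
0.56 z [0.03  0.075] y [-0.244 -0.205]
0.57 z [0.034 0.087] y [-0.243 -0.207]
0.58 z [0.041 0.101] y [-0.242 -0.204]
0.59 z [0.048 0.116] y [-0.241 -0.205]
0.6 z [0.057 0.122] y [-0.24  -0.199]
0.61 z [0.078 0.119] y [-0.239 -0.2  ]
0.62 z [0.03  0.113] y [-0.237 -0.198]
0.63 z [0.03  0.106] y [-0.241 -0.202]
0.64 z [0.031 0.083] y [-0.242 -0.186]
0.65 z [0.031 0.082] y [-0.243 -0.186]
0.66 z [0.03  0.083] y [-0.242 -0.186]
0.67 z [0.033 0.083] y [-0.236 -0.191]
0.68 z [0.078 0.079] y [-0.221 -0.208]
serv (array([550. , 220.1]), array([279.1, 299.8]), 89.9)
```

```bash
cat >> h.py <<'E'
def pose():
    s=ctrl.get_state();return np.array(s["position"]),R.from_rotvec(s["tool_rot"])
def plan(targets,p=None,r=None):
    """targets: (x,y,z,closing-axis yaw deg); chained calls"""
    if p is None:p,r=pose()
    for t in targets:
        d=r.inv().apply(np.array(t[:3])-p)*1000
        y=r.apply([0,1,0]);cur=np.degrees(np.arctan2(y[1],y[0]))
        a=-((t[3]-cur+90)%180-90)
        print(t,"tx %.1f ty %.1f tz %.1f turn %.2f"%(*d,a/5))
        p=np.array(t[:3]);r=r*R.from_euler('z',a,degrees=True)
E
python3 - <<'E'
from h import *
plan([(.38,.42,.32,40),(.55,.13,.32,5.4),(.615,-.2165,.30,5.4),(.615,-.2165,.22,5.4)])
E
```

```text
(0.38, 0.42, 0.32, 40) tx -268.9 ty -151.5 tz -98.6 turn 7.24
(0.55, 0.13, 0.32, 5.4) tx -331.4 ty -56.2 tz -0.0 turn 6.92
(0.615, -0.2165, 0.3, 5.4) tx -351.1 ty 32.1 tz 20.0 turn -0.00
(0.615, -0.2165, 0.22, 5.4) tx -0.0 ty -0.0 tz 80.0 turn -0.00
```

```bash
python3 -m crank '[{"tx":-54,"ty":-30,"tz":-20,"turn":1.4},{"tx":-108,"ty":-60,"tz":-40,"turn":2.9},{"tx":-161,"ty":-90,"tz":-60,"turn":4.3},{"tx":-215,"ty":-120,"tz":-80,"turn":5.8},{"tx":-250,"ty":-140,"tz":-98,"turn":7.2}]' 87 5
python3 - <<'E'
from h import *
plan([(.55,.13,.32,5.4),(.615,-.2165,.30,5.4),(.615,-.2165,.22,5.4)])
E
```

```text
time: 1.52
position: [0.3664, 0.4335, 0.3203]
tool_rot: [1.331, 2.845, 0.001]
ft_force: [0.2, 0.0, -0.4]
grip_width: 0.997
grip_force: 0.0
(0.55, 0.13, 0.32, 5.4) tx -350.6 ty -53.5 tz 0.3 turn 6.89
(0.615, -0.2165, 0.3, 5.4) tx -351.1 ty 32.1 tz 19.9 turn -0.00
(0.615, -0.2165, 0.22, 5.4) tx -0.0 ty -0.1 tz 80.0 turn 0.00
```

```bash
python3 -m crank '[{"tx":-60,"ty":-9,"turn":1.4},{"tx":-120,"ty":-18,"turn":2.8},{"tx":-180,"ty":-27,"turn":4.2},{"tx":-240,"ty":-36,"turn":5.6},{"tx":-300,"ty":-45,"turn":6.9}]'
python3 - <<'E'
from h import *
plan([(.615,-.2165,.30,5.4),(.615,-.2165,.22,5.4)])
E
```

```text
(0.615, -0.2165, 0.3, 5.4) tx -658.3 ty -225.8 tz 20.3 turn 6.89
(0.615, -0.2165, 0.22, 5.4) tx -0.0 ty -0.1 tz 80.0 turn -0.00$[0]: bad value
```

```bash
python3 -m crank '[{"tx":-60,"ty":-9,"tz":0,"turn":1.4},{"tx":-120,"ty":-18,"tz":0,"turn":2.8},{"tx":-180,"ty":-27,"tz":0,"turn":4.2},{"tx":-240,"ty":-36,"tz":0,"turn":5.6},{"tx":-300,"ty":-45,"tz":0,"turn":6.9}]'
python3 - <<'E'
from h import *
plan([(.615,-.2165,.30,5.4),(.615,-.2165,.22,5.4)])
E
```

```text
time: 2.15
position: [0.5245, 0.1758, 0.3198]
tool_rot: [2.112, 2.325, 0.002]
ft_force: [0.6, 0.9, 0.2]
grip_width: 0.997
grip_force: 0.0
(0.615, -0.2165, 0.3, 5.4) tx -399.2 ty 52.5 tz 19.5 turn 0.02
(0.615, -0.2165, 0.22, 5.4) tx -0.1 ty -0.1 tz 80.0 turn -0.00
```

```bash
python3 -m crank '[{"tx":-60,"ty":8,"tz":3,"turn":0},{"tx":-120,"ty":16,"tz":6,"turn":0},{"tx":-180,"ty":24,"tz":9,"turn":0},{"tx":-240,"ty":32,"tz":12,"turn":0},{"tx":-300,"ty":40,"tz":15,"turn":0}]'
python3 -m crank '[{"tx":-55,"ty":7,"tz":4,"turn":0},{"tx":-99,"ty":12,"tz":30,"turn":0},{"tx":-99,"ty":12,"tz":80,"turn":0},{"tx":-99,"ty":12,"tz":80,"turn":0}]'
python3 - <<'E'
from h import *
plan([(.615,-.2165,.165,5.4),(.615,-.2165,.108,5.4)])
E
```

```text
time: 2.78
position: [0.5937, -0.1187, 0.3047]
tool_rot: [2.107, 2.33, 0.002]
ft_force: [0.1, 0.1, 0.4]
grip_width: 0.998
grip_force: 0.0
time: 3.28
position: [0.6128, -0.2133, 0.2203]
tool_rot: [-2.104, -2.323, 0.005]
ft_force: [-0.1, 0.4, 0.9]
grip_width: 1.001
grip_force: 0.0
(0.615, -0.2165, 0.165, 5.4) tx -3.6 ty 2.3 tz 55.3 turn 0.05
(0.615, -0.2165, 0.108, 5.4) tx -0.2 ty 0.4 tz 57.0 turn -0.00
```

```bash
python3 -m crank '[{"tx":-2,"ty":2,"tz":30,"turn":0},{"tx":-2,"ty":2,"tz":60,"turn":0},{"tx":-2,"ty":2,"tz":90,"turn":0},{"tx":-2,"ty":2,"tz":112,"turn":0},{"tx":-2,"ty":2,"tz":112,"turn":0}]'
python3 -m crank '[{"tx":0,"ty":-8,"tz":0,"turn":0},{"tx":0,"ty":-15,"tz":0,"turn":0},{"tx":0,"ty":-22,"tz":0,"turn":0},{"tx":0,"ty":-29,"tz":0,"turn":0},{"tx":0,"ty":-35,"tz":0,"turn":0}]'
python3 - <<'E'
from h import *
im,d=ctrl.get_image("side");cv2.imwrite("pics/s1.png",cv2.resize(im[240:440,300:560,::-1],None,fx=3,fy=3)[:600,:780])
print(pose()[0])
E
```

```text
time: 3.9
position: [0.6178, -0.2146, 0.1128]
tool_rot: [-2.105, -2.331, -0.001]
ft_force: [0.1, 0.3, -0.5]
grip_width: 1.001
grip_force: 0.0
time: 4.53
position: [0.582, -0.2197, 0.1125]
tool_rot: [2.108, 2.329, 0.0]
ft_force: [0.9, -0.4, -0.7]
grip_width: 0.996
grip_force: 0.0
[ 0.58119301 -0.21993481  0.11242504]
```

View pics/s1.png

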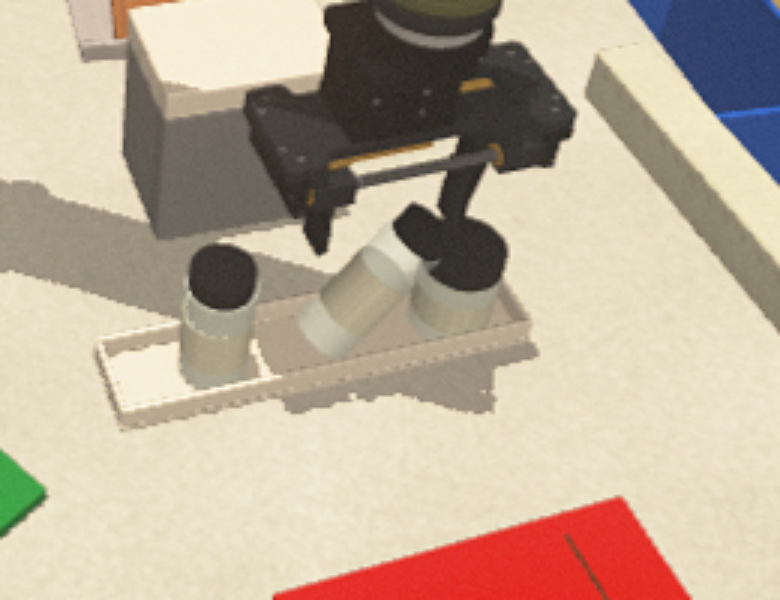

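The far finger sits just behind the cap (crop 455,210), and the near finger stands clear of the slim jar. I'll drop 4 mm and pull while narrowing.

```bash
python3 -m crank '[{"tx":0,"ty":0,"tz":4,"turn":0},{"tx":0,"ty":-5,"tz":4,"turn":0},{"tx":0,"ty":-8,"tz":4,"turn":0},{"tx":0,"ty":-10,"tz":4,"turn":0}]' 75 5
python3 -m crank '[{"tx":0,"ty":-3,"tz":0,"turn":0},{"tx":0,"ty":-6,"tz":0,"turn":0},{"tx":0,"ty":-9,"tz":0,"turn":0},{"tx":0,"ty":-9,"tz":0,"turn":0}]' 62 5
python3 - <<'E'
from h import *
im,d=ctrl.get_image("side");cv2.imwrite("pics/s2.png",cv2.resize(im[240:440,300:560,::-1],None,fx=3,fy=3)[:600,:780])
print(pose()[0])
E
```

```text
time: 5.08
position: [0.5743, -0.2209, 0.1098]
tool_rot: [2.106, 2.327, 0.004]
ft_force: [3.0, 0.4, 6.7]
grip_width: 0.863
grip_force: 3.4
time: 5.58
position: [0.5691, -0.2225, 0.1133]
tool_rot: [2.1, 2.322, 0.011]
ft_force: [4.5, 1.4, 15.7]
grip_width: 0.719
grip_force: 7.8
[ 0.56914515 -0.22241229  0.1132646 ]
```

View pics/s2.png

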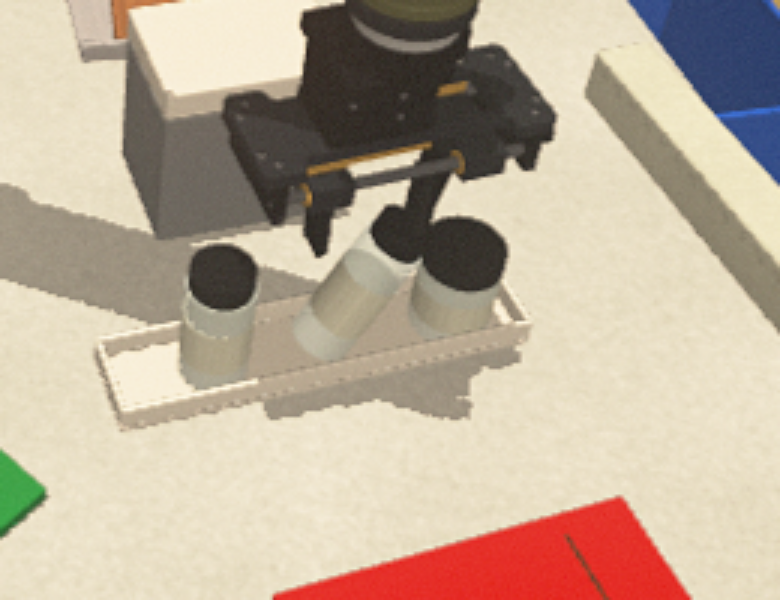

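The far finger landed on top of the cap's end face: there is 16 N upward force and the jar is still tilted. I'll back off, go lower behind the cap, and pull again.

```bash
python3 -m crank '[{"tx":0,"ty":10,"tz":-6,"turn":0},{"tx":0,"ty":25,"tz":-6,"turn":0},{"tx":0,"ty":40,"tz":-6,"turn":0},{"tx":0,"ty":53,"tz":-6,"turn":0},{"tx":0,"ty":53,"tz":-6,"turn":0}]' 87 5
python3 - <<'E'
from h import *
for n in("top","side"):
    im,d=ctrl.get_image(n);P=cloud(n,d)
    s=P[box(P,[.6,-.26,.07],[.70,-.16,.13])]
    print(n,[(q,[np.round(r["xyz"],3).tolist() for r in ctrl.mark_of(n,q)]) for q in("tipped_jar","squat_jar")])
plan([(.6175,-.2163,.1055,5.4)])
cv2.imwrite("pics/s3.png",cv2.resize(im[240:440,300:560,::-1],None,fx=3,fy=3)[:600,:780])
E
```

```text
time: 6.25
position: [0.6171, -0.2157, 0.1135]
tool_rot: [-2.106, -2.33, 0.002]
ft_force: [-0.4, 0.5, 0.7]
grip_width: 0.993
grip_force: 0.0
top [('tipped_jar', []), ('squat_jar', [[0.472, -0.227, 0.006]])]
side [('tipped_jar', [[0.55, -0.226, 0.016]]), ('squat_jar', [[0.549, 0.115, 0.007], [0.65, -0.215, 0.005], [0.551, 0.27, 0.194]])]
(0.6175, -0.2163, 0.1055, 5.4) tx 0.0 ty 1.6 tz 8.9 turn 0.05
```

View pics/s3.png

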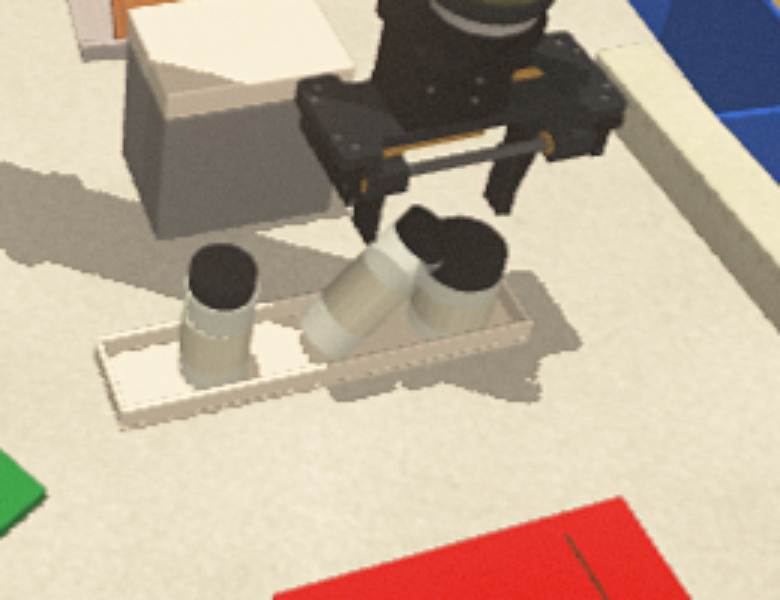

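The jar is back at its start lean, and the far finger (500,205) is clear beyond the cap. I'll go lower before pulling.

```bash
python3 -m crank '[{"tx":0,"ty":1,"tz":4,"turn":0},{"tx":0,"ty":1,"tz":9,"turn":0},{"tx":0,"ty":1,"tz":10,"turn":0},{"tx":0,"ty":1,"tz":10,"turn":0}]'
python3 -m crank '[{"tx":0,"ty":-9,"tz":0,"turn":0},{"tx":0,"ty":-17,"tz":0,"turn":0},{"tx":0,"ty":-24,"tz":0,"turn":0},{"tx":0,"ty":-30,"tz":0,"turn":0},{"tx":0,"ty":-35,"tz":0,"turn":0}]'
python3 -m crank '[{"tx":0,"ty":-3,"tz":0,"turn":0},{"tx":0,"ty":-6,"tz":0,"turn":0},{"tx":0,"ty":-9,"tz":0,"turn":0},{"tx":0,"ty":-9,"tz":0,"turn":0}]'
```

```text
time: 7.05
position: [0.6172, -0.2161, 0.1041]
tool_rot: [-2.108, -2.329, 0.0]
ft_force: [0.1, -0.2, -0.2]
grip_width: 0.999
grip_force: 0.0
time: 7.68
position: [0.5821, -0.2196, 0.1044]
tool_rot: [2.108, 2.329, 0.0]
ft_force: [0.4, -0.9, 0.1]
grip_width: 0.996
grip_force: 0.0
time: 8.18
position: [0.5759, -0.2207, 0.1062]
tool_rot: [2.105, 2.326, 0.005]
ft_force: [3.3, 1.0, 5.2]
grip_width: 0.998
grip_force: 3.3
```

The force lies along the corner-to-pivot line, so the contact is jammed by friction. I'll follow the arc instead, moving back and up together.

```bash
python3 -m crank '[{"tx":0,"ty":-3,"tz":-3,"turn":0},{"tx":0,"ty":-6,"tz":-6,"turn":0},{"tx":0,"ty":-9,"tz":-8,"turn":0},{"tx":0,"ty":-12,"tz":-10,"turn":0},{"tx":0,"ty":-12,"tz":-10,"turn":0}]'
python3 - <<'E'
from h import *
im,d=ctrl.get_image("side");cv2.imwrite("pics/s4.png",cv2.resize(im[270:390,380:520,::-1],None,fx=5,fy=5)[:600,:780])
E
```

```text
time: 8.8
position: [0.5604, -0.2218, 0.1138]
tool_rot: [-2.108, -2.327, 0.002]
ft_force: [0.4, -0.1, -0.1]
grip_width: 0.998
grip_force: 0.0
```

View pics/s4.png

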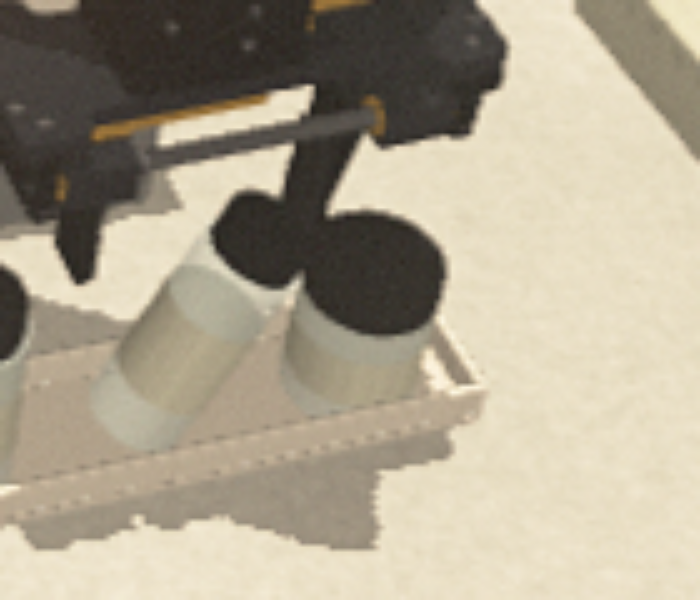

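The arc worked: the jar has lifted clear of the squat jar, with the finger behind the cap (crop 310,200). I'll continue, narrowing the cage.

```bash
python3 -m crank '[{"tx":0,"ty":1,"tz":-2,"turn":0},{"tx":0,"ty":1,"tz":-4,"turn":0},{"tx":0,"ty":1,"tz":-5,"turn":0},{"tx":0,"ty":1,"tz":-5,"turn":0}]' 68 5
python3 -m crank '[{"tx":0,"ty":-2,"tz":-1,"turn":0},{"tx":0,"ty":-4,"tz":-1,"turn":0},{"tx":0,"ty":-6,"tz":-1,"turn":0},{"tx":0,"ty":-7,"tz":-1,"turn":0}]' 60 5
python3 - <<'E'
from h import *
im,d=ctrl.get_image("side");cv2.imwrite("pics/s5.png",cv2.resize(im[270:390,380:520,::-1],None,fx=5,fy=5)[:600,:780])
E
```

```text
time: 9.35
position: [0.5628, -0.2216, 0.1195]
tool_rot: [2.108, 2.329, 0.0]
ft_force: [0.2, 0.2, 1.0]
grip_width: 0.789
grip_force: 0.4
time: 9.85
position: [0.5562, -0.2225, 0.1211]
tool_rot: [2.107, 2.328, 0.002]
ft_force: [0.5, 1.3, 5.4]
grip_width: 0.689
grip_force: 2.5
```

View pics/s5.png

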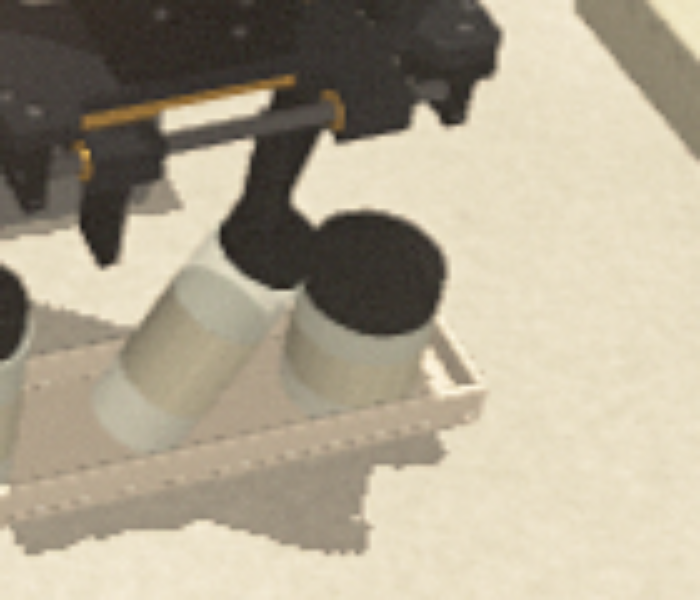

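The finger slipped up onto the cap again and the jar sank back, still safe on the squat jar. I'll switch to a light pinch across the row near the top of the jar, walking it along the arc so it pivots in the pads.

```bash
python3 -m crank '[{"tx":0,"ty":2,"tz":-20,"turn":0},{"tx":0,"ty":4,"tz":-60,"turn":0},{"tx":0,"ty":4,"tz":-80,"turn":0},{"tx":0,"ty":4,"tz":-80,"turn":0}]' 87 4
python3 - <<'E'
from h import *
for n in("top","side"):
    im,d=ctrl.get_image(n);P=cloud(n,d)
    print(n,[(q,[np.round(r["xyz"],3).tolist() for r in ctrl.mark_of(n,q)]) for q in("tipped_jar",)])
    s=P[box(P,[.52,-.28,.03],[.65,-.17,.13])]
    for x in np.arange(.53,.65,.01):
        q=s[abs(s[:,0]-x)<.005]
        if len(q):print(round(x,3),"z",np.round([q[:,2].min(),q[:,2].max()],3),"y",np.round([q[:,1].min(),q[:,1].max()],3))
plan([(.6015,-.2175,.2,-84.6),(.6015,-.2175,.095,-84.6)])
E
```

```text
time: 10.4
position: [0.5603, -0.2224, 0.2019]
tool_rot: [2.107, 2.327, 0.002]
ft_force: [-0.5, -0.1, -0.9]
grip_width: 0.977
grip_force: 0.0
top [('tipped_jar', [])]
0.62 z [0.106 0.106] y [-0.199 -0.199]
0.63 z [0.031 0.104] y [-0.202 -0.192]
0.64 z [0.031 0.087] y [-0.208 -0.187]
side [('tipped_jar', [[0.549, -0.223, 0.015]])]
0.54 z [0.03  0.041] y [-0.236 -0.21 ]
0.55 z [0.03  0.056] y [-0.243 -0.209]
0.56 z [0.03  0.072] y [-0.243 -0.207]
0.57 z [0.032 0.087] y [-0.243 -0.204]
0.58 z [0.035 0.103] y [-0.243 -0.206]
0.59 z [0.042 0.114] y [-0.242 -0.199]
0.6 z [0.06  0.123] y [-0.239 -0.2  ]
0.61 z [0.077 0.12 ] y [-0.239 -0.197]
0.62 z [0.03  0.113] y [-0.235 -0.196]
0.63 z [0.03  0.106] y [-0.24  -0.202]
0.64 z [0.03  0.083] y [-0.243 -0.187]
(0.6015, -0.2175, 0.2, -84.6) tx -0.4 ty 43.0 tz -1.4 turn -17.94
(0.6015, -0.2175, 0.095, -84.6) tx -0.3 ty -0.1 tz 105.0 turn -0.00
```

```bash
python3 - <<'E'
from h import *
print(np.round(ctrl.get_state()["joint_positions"],2))
E
python3 -m crank '[{"tx":0,"ty":9,"tz":0,"turn":-2},{"tx":0,"ty":18,"tz":0,"turn":-4},{"tx":0,"ty":27,"tz":0,"turn":-6},{"tx":0,"ty":36,"tz":0,"turn":-8},{"tx":0,"ty":43,"tz":0,"turn":-10}]'
python3 -m crank '[{"tx":0,"ty":0,"tz":0,"turn":-2},{"tx":0,"ty":0,"tz":0,"turn":-4},{"tx":0,"ty":0,"tz":0,"turn":-6},{"tx":0,"ty":0,"tz":0,"turn":-8},{"tx":0,"ty":0,"tz":0,"turn":-8}]'
python3 - <<'E'
from h import *
print(np.round(ctrl.get_state()["joint_positions"],2))
plan([(.6015,-.2175,.14,-84.6),(.6015,-.2175,.095,-84.6)])
E
```

```text
[-0.27  0.27  0.72  1.63 -0.19  1.31  0.58]
time: 11.22
position: [0.602, -0.2173, 0.1987]
tool_rot: [-0.917, -3.002, 0.0]
ft_force: [0.2, 0.2, -0.2]
grip_width: 1.002
grip_force: 0.0
time: 11.85
position: [0.6017, -0.2174, 0.199]
tool_rot: [0.153, -3.136, -0.001]
ft_force: [0.8, -0.1, -0.6]
grip_width: 0.998
grip_force: 0.0
[-0.07  0.33  0.47  1.52 -0.15  1.33  2.09]
(0.6015, -0.2175, 0.14, -84.6) tx 0.1 ty -0.1 tz 59.0 turn 0.04
(0.6015, -0.2175, 0.095, -84.6) tx -0.1 ty -0.0 tz 45.0 turn 0.00
```

```bash
python3 -m crank '[{"tx":0,"ty":0,"tz":40,"turn":0},{"tx":0,"ty":0,"tz":80,"turn":0},{"tx":0,"ty":0,"tz":104,"turn":0},{"tx":0,"ty":0,"tz":104,"turn":0}]' 70 4
python3 -m crank '[{"tx":0,"ty":0,"tz":0,"turn":0},{"tx":0,"ty":0,"tz":0,"turn":0},{"tx":0,"ty":0,"tz":0,"turn":0},{"tx":0,"ty":0,"tz":0,"turn":0}]' 30 4
python3 -m crank '[{"tx":0,"ty":0,"tz":0,"turn":0},{"tx":0,"ty":0,"tz":0,"turn":0}]'
```

```text
time: 12.35
position: [0.6003, -0.2169, 0.0935]
tool_rot: [0.152, -3.132, -0.002]
ft_force: [-0.3, -0.5, 0.3]
grip_width: 0.809
grip_force: 0.0
time: 12.85
position: [0.6027, -0.2177, 0.097]
tool_rot: [-0.156, 3.137, -0.0]
ft_force: [0.3, -0.1, 0.4]
grip_width: 0.457
grip_force: 4.1
time: 13.1
position: [0.6028, -0.2177, 0.0968]
tool_rot: [-0.156, 3.137, -0.0]
ft_force: [0.5, -0.1, 2.3]
grip_width: 0.454
grip_force: 4.1
```

```bash
python3 -m crank '[{"tx":6,"ty":0,"tz":-2,"turn":0},{"tx":12,"ty":0,"tz":-4,"turn":0},{"tx":17,"ty":0,"tz":-5,"turn":0},{"tx":22,"ty":0,"tz":-6,"turn":0},{"tx":27,"ty":0,"tz":-6,"turn":0}]'
python3 - <<'E'
from h import *
im,d=ctrl.get_image("side");cv2.imwrite("pics/s6.png",cv2.resize(im[270:390,380:520,::-1],None,fx=5,fy=5)[:600,:780])
E
```

```text
time: 13.72
position: [0.575, -0.2205, 0.1023]
tool_rot: [0.156, -3.138, 0.0]
ft_force: [0.4, 0.1, 2.0]
grip_width: 0.463
grip_force: 4.0
```

View pics/s6.png

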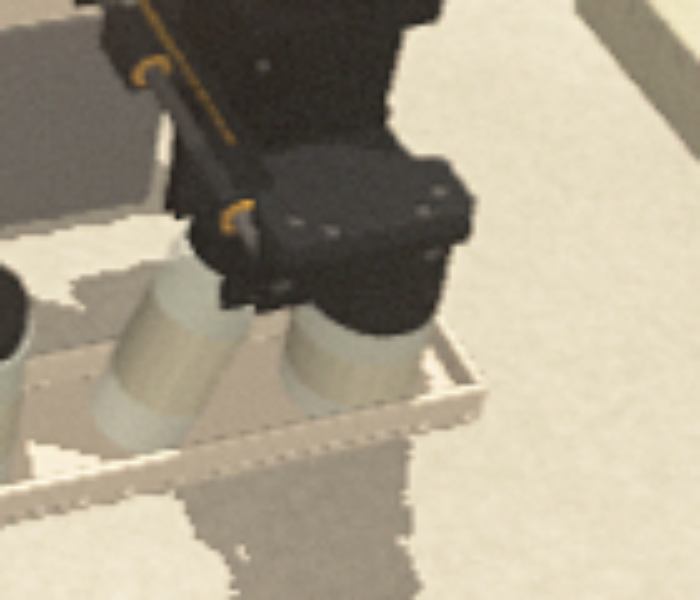

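The jar is pivoting in the pinch, now about 18° from vertical with its base in place. I'll continue along the arc.

```bash
python3 -m crank '[{"tx":6,"ty":0,"tz":0,"turn":0},{"tx":12,"ty":0,"tz":0,"turn":0},{"tx":17,"ty":0,"tz":1,"turn":0},{"tx":22,"ty":0,"tz":1,"turn":0},{"tx":26,"ty":0,"tz":2,"turn":0}]'
python3 -m crank '[{"tx":1,"ty":0,"tz":1,"turn":0},{"tx":2,"ty":0,"tz":2,"turn":0},{"tx":2,"ty":0,"tz":3,"turn":0}]'
python3 - <<'E'
from h import *
im,d=ctrl.get_image("side");P=cloud("side",d);cv2.imwrite("pics/s7.png",cv2.resize(im[270:390,350:510,::-1],None,fx=5,fy=5)[:600,:800])
E
```

```text
time: 14.4
position: [0.5493, -0.2231, 0.1005]
tool_rot: [-0.156, 3.138, -0.0]
ft_force: [-1.2, -0.2, 4.6]
grip_width: 0.469
grip_force: 4.0
time: 14.78
position: [0.548, -0.2237, 0.0981]
tool_rot: [-0.156, 3.137, -0.001]
ft_force: [-1.4, -1.3, 6.5]
grip_width: 0.479
grip_force: 4.0
```

View pics/s7.png

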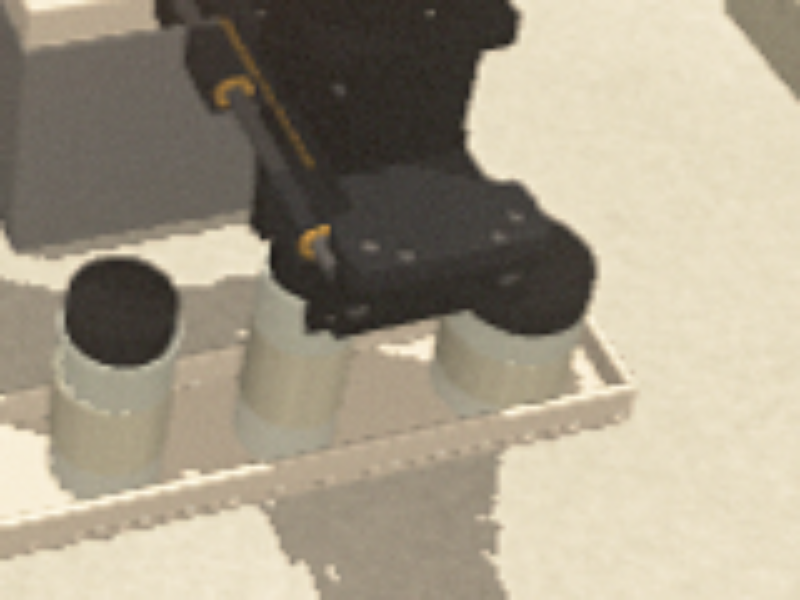

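The jar is upright in its gap. I'll release it, rise, and check.

```bash
python3 -m crank '[{"tx":0,"ty":0,"tz":0,"turn":0},{"tx":0,"ty":0,"tz":0,"turn":0},{"tx":0,"ty":0,"tz":0,"turn":0},{"tx":0,"ty":0,"tz":0,"turn":0}]' 70 25
python3 -m crank '[{"tx":0,"ty":0,"tz":-30,"turn":0},{"tx":0,"ty":0,"tz":-80,"turn":0},{"tx":0,"ty":0,"tz":-140,"turn":0},{"tx":0,"ty":0,"tz":-200,"turn":0},{"tx":0,"ty":0,"tz":-215,"turn":0}]' 87
python3 - <<'E'
from h import *
n="side";im,d=ctrl.get_image(n);P=cloud(n,d)
for z0 in np.arange(.03,.13,.01):
    s=P[box(P,[.505,-.27,z0],[.60,-.18,z0+.01])]
    if len(s):print(round(z0,2),len(s),"x",np.round(np.percentile(s[:,0],[3,97]),4),"y",np.round(np.percentile(s[:,1],[3,97]),4))
for q in("tipped_jar","squat_jar","slim_jar","canister"):print(q,[np.round(r["xyz"],3).tolist() for r in ctrl.mark_of(n,q)])
plan([(.5515,.10,.31,88.7),(.5515,.255,.28,88.7),(.5515,.255,.172,88.7)])
E
```

```text
time: 15.32
position: [0.5475, -0.2229, 0.0971]
tool_rot: [0.157, -3.137, -0.0]
ft_force: [0.2, 0.5, 0.8]
grip_width: 0.783
grip_force: 0.0
time: 15.95
position: [0.5492, -0.224, 0.3172]
tool_rot: [-0.156, 3.13, -0.003]
ft_force: [0.5, -0.8, -0.1]
grip_width: 0.999
grip_force: 0.0
0.03 67 x [0.5296 0.5653] y [-0.246  -0.2195]
0.04 64 x [0.5297 0.5654] y [-0.2451 -0.2249]
0.05 73 x [0.5296 0.5638] y [-0.2454 -0.22  ]
0.06 68 x [0.5294 0.5657] y [-0.2455 -0.2249]
0.07 80 x [0.5296 0.5653] y [-0.2451 -0.2216]
0.08 69 x [0.5299 0.5639] y [-0.2453 -0.2219]
0.09 77 x [0.5302 0.5646] y [-0.2454 -0.2234]
0.1 98 x [0.5304 0.5663] y [-0.2449 -0.2153]
0.11 201 x [0.5325 0.5665] y [-0.2425 -0.2077]
0.12 84 x [0.5336 0.5672] y [-0.2421 -0.2084]
tipped_jar [[0.55, -0.221, 0.006]]
squat_jar [[0.65, -0.215, 0.005]]
slim_jar [[0.471, -0.23, 0.005], [0.546, -0.225, 0.004]]
canister [[0.528, -0.052, 0.002]]
(0.5515, 0.1, 0.31, 88.7) tx -36.7 ty 320.6 tz 0.4 turn 1.40
(0.5515, 0.255, 0.28, 88.7) tx 3.4 ty 154.9 tz 30.2 turn 0.00
(0.5515, 0.255, 0.172, 88.7) tx -0.4 ty -0.1 tz 108.0 turn 0.00
```

The jar stands upright in its gap and the neighbours are unmoved. Next is the board.

```bash
python3 -m crank '[{"tx":-7,"ty":60,"tz":0,"turn":0.3},{"tx":-14,"ty":120,"tz":0,"turn":0.6},{"tx":-21,"ty":180,"tz":0,"turn":0.9},{"tx":-28,"ty":240,"tz":0,"turn":1.2},{"tx":-34,"ty":300,"tz":0,"turn":1.4}]'
python3 -m crank '[{"tx":0,"ty":60,"tz":0,"turn":0},{"tx":0,"ty":120,"tz":0,"turn":0},{"tx":0,"ty":170,"tz":0,"turn":0},{"tx":0,"ty":174,"tz":20,"turn":0},{"tx":0,"ty":174,"tz":30,"turn":0}]'
python3 - <<'E'
from h import *
plan([(.5515,.255,.28,88.7),(.5515,.255,.172,88.7)])
E
```

```text
time: 16.82
position: [0.5506, 0.0807, 0.3101]
tool_rot: [-0.036, -3.138, 0.001]
ft_force: [1.5, -0.3, 0.3]
grip_width: 1.0
grip_force: 0.0
time: 17.45
position: [0.5542, 0.253, 0.2788]
tool_rot: [-0.033, -3.137, 0.004]
ft_force: [-0.5, -0.4, 0.4]
grip_width: 1.001
grip_force: 0.0
(0.5515, 0.255, 0.28, 88.7) tx 2.7 ty 2.0 tz -1.2 turn 0.02
(0.5515, 0.255, 0.172, 88.7) tx -0.5 ty 0.3 tz 108.0 turn 0.00
```

```bash
python3 -m crank '[{"tx":2,"ty":2,"tz":40,"turn":0},{"tx":2,"ty":2,"tz":80,"turn":0},{"tx":2,"ty":2,"tz":107,"turn":0},{"tx":2,"ty":2,"tz":107,"turn":0}]'
python3 -m crank '[{"tx":0,"ty":-15,"tz":0,"turn":0},{"tx":0,"ty":-30,"tz":0,"turn":0},{"tx":0,"ty":-44,"tz":0,"turn":0},{"tx":0,"ty":-53,"tz":0,"turn":0},{"tx":0,"ty":-60,"tz":-3,"turn":0}]'
```

```text
time: 17.95
position: [0.552, 0.2524, 0.1722]
tool_rot: [-0.039, -3.136, 0.005]
ft_force: [0.0, 0.1, 0.1]
grip_width: 0.998
grip_force: 0.0
time: 18.58
position: [0.5525, 0.1943, 0.1789]
tool_rot: [0.036, 3.141, 0.001]
ft_force: [0.3, 1.5, 1.7]
grip_width: 1.001
grip_force: 1.2
```

```bash
python3 -m crank '[{"tx":0,"ty":-8,"tz":-3,"turn":0},{"tx":0,"ty":-16,"tz":-6,"turn":0},{"tx":0,"ty":-24,"tz":-9,"turn":0},{"tx":0,"ty":-26,"tz":-9,"turn":0}]'
python3 - <<'E'
from h import *
n="side";im,d=ctrl.get_image(n);P=cloud(n,d)
hsv=cv2.cvtColor(im[:,:,::-1].copy(),cv2.COLOR_BGR2HSV)
b=P[box(P,[.4,.02,.03],[.7,.33,.27])&(hsv[...,1]>110)];c,nn=plane(b);print("board",len(b),c,nn,"tilt",np.degrees(np.arcsin(nn[2])),b.min(0),b.max(0))
plan([(.5515,.169,.184,88.7),(.5515,.139,.197,88.7)])
E
```

```text
time: 19.08
position: [0.5518, 0.1677, 0.1875]
tool_rot: [-0.037, -3.141, 0.001]
ft_force: [0.1, 1.4, 0.8]
grip_width: 1.002
grip_force: 1.1
board 3887 [0.54175827 0.15951592 0.1280462 ] [-0.02204264 -0.92674623  0.37504073] tilt 22.0268299866957 [0.47494541 0.08008859 0.03011879] [0.62327631 0.25993543 0.26864261]
(0.5515, 0.169, 0.184, 88.7) tx 0.3 ty 1.2 tz 3.3 turn -0.01
(0.5515, 0.139, 0.197, 88.7) tx -0.7 ty -30.0 tz -13.0 turn 0.00
```

```bash
cat >> h.py <<'E'
def board(n="side",lo=[.45,-.25,.02],hi=[.66,.33,.45]):
    im,d=ctrl.get_image(n);P=cloud(n,d)
    h=cv2.cvtColor(im,cv2.COLOR_RGB2HSV)
    m=box(P,lo,hi)&(h[...,1]>110)&(h[...,0]<18)&(h[...,2]>50)
    m=cv2.erode(m.astype(np.uint8),np.ones((3,3)))>0
    Q=P[m];rng=np.random.default_rng(0);best=None
    for _ in range(300):
        a=Q[rng.choice(len(Q),3,False)];k=np.cross(a[1]-a[0],a[2]-a[0]);k/=np.linalg.norm(k)+1e-9
        i=abs((Q-a[0])@k)<.003
        if best is None or i.sum()>best.sum():best=i
    q=Q[best];c=q.mean(0);k=np.linalg.svd(q-c,full_matrices=False)[2][2];k*=-np.sign(k[1])
    print(n,len(Q),len(q),"c",np.round(c,4),"tilt %.1f yaw %.1f"%(np.degrees(np.arcsin(k[2])),np.degrees(np.arctan2(k[0],-k[1]))*-1),np.round(q.min(0),3),np.round(q.max(0),3))
    return q
E
python3 - <<'E'
from h import *
board();board("top")
E
```

```text
side 3465 2716 c [0.541  0.1587 0.1258] tilt 22.0 yaw 0.9 [0.476 0.118 0.026] [0.62  0.204 0.231]
top 17 17 c [0.5559 0.1231 0.0403] tilt 15.2 yaw -2.7 [0.544 0.121 0.033] [0.567 0.126 0.048]
```

The tilt is already 22°, because the top edge rests on the left pad. I'll raise and continue to about 6°.

```bash
python3 -m crank '[{"tx":0,"ty":-5,"tz":-10,"turn":0},{"tx":0,"ty":-14,"tz":-18,"turn":0},{"tx":0,"ty":-26,"tz":-23,"turn":0},{"tx":0,"ty":-37,"tz":-25,"turn":0},{"tx":0,"ty":-47,"tz":-25,"turn":0}]'
python3 -m crank '[{"tx":0,"ty":-8,"tz":0,"turn":0},{"tx":0,"ty":-14,"tz":0,"turn":0},{"tx":0,"ty":-16,"tz":0,"turn":0},{"tx":0,"ty":-16,"tz":0,"turn":0}]'
python3 - <<'E'
from h import *
board();plan([(.5515,.1135,.212,88.7)])
E
```

```text
time: 19.85
position: [0.5508, 0.1206, 0.2127]
tool_rot: [0.037, 3.141, 0.0]
ft_force: [0.1, 0.4, 0.2]
grip_width: 0.996
grip_force: 0.1
time: 20.35
position: [0.5502, 0.1059, 0.2122]
tool_rot: [-0.035, -3.141, -0.0]
ft_force: [-0.3, -0.0, -0.8]
grip_width: 1.0
grip_force: 0.1
side 3173 2693 c [0.5406 0.1274 0.1418] tilt 6.9 yaw 1.1 [0.476 0.114 0.03 ] [0.62  0.143 0.245]
(0.5515, 0.1135, 0.212, 88.7) tx -1.1 ty 7.4 tz 0.3 turn 0.01
```

```bash
python3 -m crank '[{"tx":0,"ty":4,"tz":0,"turn":0},{"tx":0,"ty":8,"tz":0,"turn":0},{"tx":0,"ty":11,"tz":0,"turn":0},{"tx":0,"ty":11,"tz":0,"turn":0}]' 35 20
python3 -m crank '[{"tx":0,"ty":0,"tz":0,"turn":0},{"tx":0,"ty":0,"tz":0,"turn":0},{"tx":0,"ty":0,"tz":0,"turn":0},{"tx":0,"ty":0,"tz":0,"turn":0},{"tx":0,"ty":0,"tz":0,"turn":0}]' 5 25
python3 - <<'E'
from h import *
board()
E
```

```text
time: 20.9
position: [0.5505, 0.1174, 0.2124]
tool_rot: [0.034, 3.141, 0.0]
ft_force: [-0.3, 0.8, 0.4]
grip_width: 0.63
grip_force: 0.1
time: 21.52
position: [0.5505, 0.1167, 0.2124]
tool_rot: [0.036, 3.141, -0.0]
ft_force: [0.0, -0.3, 1.0]
grip_width: 0.137
grip_force: 25.0
side 3306 2913 c [0.5444 0.1114 0.15  ] tilt 0.1 yaw 1.1 [0.475 0.107 0.029] [0.619 0.115 0.245]
```

Grip confirmed: 12 mm, board vertical. I'll lift it and carry it over the canister.

```bash
python3 -m crank '[{"tx":0,"ty":0,"tz":-20,"turn":0},{"tx":0,"ty":0,"tz":-60,"turn":0},{"tx":0,"ty":0,"tz":-110,"turn":0},{"tx":0,"ty":0,"tz":-160,"turn":0},{"tx":0,"ty":0,"tz":-190,"turn":0}]'
python3 -m crank '[{"tx":2,"ty":-30,"tz":0,"turn":-0.2},{"tx":4,"ty":-80,"tz":0,"turn":-0.5},{"tx":7,"ty":-130,"tz":0,"turn":-0.8},{"tx":9,"ty":-180,"tz":0,"turn":-1.1},{"tx":12,"ty":-215,"tz":0,"turn":-1.26}]'
python3 - <<'E'
from h import *
board();plan([(.538,-.181,.40,95),(.538,-.181,.23,95)])
E
```

```text
time: 22.2
position: [0.5508, 0.1169, 0.4045]
tool_rot: [0.035, 3.139, 0.001]
ft_force: [0.9, -0.5, -3.6]
grip_width: 0.133
grip_force: 25.0
time: 22.82
position: [0.5328, -0.1007, 0.4016]
tool_rot: [0.134, -3.137, 0.001]
ft_force: [0.9, 0.5, -3.7]
grip_width: 0.137
grip_force: 25.0
side 6930 6771 c [ 0.5275 -0.1064  0.3203] tilt 0.0 yaw -4.9 [ 0.457 -0.115  0.197] [ 0.603 -0.097  0.435]
(0.538, -0.181, 0.4, 95) tx -0.5 ty -74.6 tz 2.2 turn -0.10
(0.538, -0.181, 0.23, 95) tx -0.3 ty 0.7 tz 170.0 turn 0.00
```

```bash
python3 -m crank '[{"tx":0,"ty":-30,"tz":0,"turn":-0.1},{"tx":0,"ty":-60,"tz":0,"turn":-0.1},{"tx":0,"ty":-74,"tz":0,"turn":-0.1},{"tx":0,"ty":-74,"tz":0,"turn":-0.1},{"tx":0,"ty":-74,"tz":0,"turn":-0.1}]'
python3 - <<'E'
from h import *
board()
n="side";im,d=ctrl.get_image(n);P=cloud(n,d)
w=P[box(P,[.40,-.21,.012],[.71,-.16,.026])]
for x in (.41,.44,.53,.56,.59,.65,.68):
    q=w[abs(w[:,0]-x)<.006]
    if len(q):print(x,np.round(q[:,1].max(),4),end=" ")
plan([(.538,-.181,.23,95)])
E
```

```text
time: 23.5
position: [0.5404, -0.1697, 0.4021]
tool_rot: [0.154, -3.138, -0.002]
ft_force: [-0.0, 0.8, -3.5]
grip_width: 0.135
grip_force: 25.0
side 7312 7173 c [ 0.5337 -0.1755  0.3209] tilt -0.0 yaw -5.6 [ 0.465 -0.184  0.198] [ 0.611 -0.166  0.436]
0.41 -0.2021 0.44 -0.2003 0.53 -0.1926 0.59 -0.188 (0.538, -0.181, 0.23, 95) tx 3.5 ty -11.0 tz 172.3 turn 0.13
```

```bash
python3 -m crank '[{"tx":2,"ty":-4,"tz":20,"turn":0},{"tx":2,"ty":-7,"tz":60,"turn":0},{"tx":2,"ty":-7,"tz":110,"turn":0},{"tx":2,"ty":-7,"tz":150,"turn":0},{"tx":2,"ty":-7,"tz":150,"turn":0}]'
python3 -m crank '[{"tx":0,"ty":0,"tz":0,"turn":0},{"tx":0,"ty":0,"tz":0,"turn":0}]'
python3 - <<'E'
from h import *
board();plan([(.538,-.181,.209,95)])
E
```

```text
time: 24.22
position: [0.5368, -0.1768, 0.2493]
tool_rot: [0.153, -3.131, -0.004]
ft_force: [-0.4, 1.2, -3.8]
grip_width: 0.142
grip_force: 25.0
time: 24.48
position: [0.5401, -0.179, 0.2549]
tool_rot: [-0.151, 3.134, -0.001]
ft_force: [-0.6, -0.2, -3.3]
grip_width: 0.132
grip_force: 25.0
side 4696 4600 c [ 0.5315 -0.185   0.1783] tilt 0.0 yaw -5.5 [ 0.464 -0.193  0.05 ] [ 0.611 -0.175  0.289]
(0.538, -0.181, 0.209, 95) tx 2.3 ty -1.8 tz 45.5 turn 0.10
```

```bash
python3 -m crank '[{"tx":1,"ty":-2,"tz":15,"turn":0},{"tx":1,"ty":-3,"tz":30,"turn":0},{"tx":1,"ty":-3,"tz":40,"turn":0},{"tx":1,"ty":-3,"tz":44,"turn":0},{"tx":1,"ty":-3,"tz":46,"turn":0}]'
python3 -m crank '[{"tx":0,"ty":0,"tz":0,"turn":0},{"tx":0,"ty":0,"tz":1,"turn":0},{"tx":0,"ty":0,"tz":1,"turn":0}]'
```

```text
time: 25.15
position: [0.5377, -0.1824, 0.2085]
tool_rot: [-0.15, 3.138, 0.0]
ft_force: [-5.7, 1.3, 15.8]
grip_width: 0.138
grip_force: 25.0
time: 25.52
position: [0.5381, -0.1825, 0.2086]
tool_rot: [-0.15, 3.136, 0.0]
ft_force: [-4.2, 0.7, 12.0]
grip_width: 0.138
grip_force: 25.0
```

The foot is on the counter. I'll loosen the grip into a cage and lower the board leftwards onto the canister.

```bash
python3 -m crank '[{"tx":0,"ty":0,"tz":-1,"turn":0},{"tx":0,"ty":0,"tz":-1,"turn":0},{"tx":0,"ty":3,"tz":-1,"turn":0},{"tx":0,"ty":8,"tz":-1,"turn":0}]' 34 10
python3 -m crank '[{"tx":0,"ty":6,"tz":0,"turn":0},{"tx":0,"ty":12,"tz":0,"turn":0},{"tx":0,"ty":18,"tz":0,"turn":0},{"tx":0,"ty":24,"tz":0,"turn":0},{"tx":0,"ty":30,"tz":0,"turn":0}]'
python3 - <<'E'
from h import *
board(lo=[.45,-.25,.03]);print(pose()[0])
E
```

```text
time: 26.02
position: [0.5373, -0.1736, 0.2061]
tool_rot: [0.151, -3.138, -0.0]
ft_force: [-0.0, 0.3, 0.4]
grip_width: 0.377
grip_force: 0.0
time: 26.65
position: [0.5344, -0.1434, 0.2063]
tool_rot: [0.151, -3.138, -0.0]
ft_force: [-0.1, 0.6, -0.4]
grip_width: 0.389
grip_force: 0.1
side 4302 4122 c [ 0.5241 -0.1575  0.1428] tilt 11.9 yaw -5.5 [ 0.457 -0.182  0.03 ] [ 0.605 -0.136  0.24 ]
[ 0.53444269 -0.14235025  0.20627297]
```

```bash
python3 -m crank '[{"tx":0,"ty":7,"tz":1,"turn":0},{"tx":0,"ty":14,"tz":2,"turn":0},{"tx":0,"ty":21,"tz":4,"turn":0},{"tx":0,"ty":28,"tz":5,"turn":0},{"tx":0,"ty":34,"tz":6,"turn":0}]'
python3 -m crank '[{"tx":0,"ty":4,"tz":0,"turn":0},{"tx":0,"ty":8,"tz":0,"turn":0},{"tx":0,"ty":12,"tz":0,"turn":0},{"tx":0,"ty":15,"tz":0,"turn":0},{"tx":0,"ty":15,"tz":0,"turn":0}]'
python3 - <<'E'
from h import *
board(lo=[.45,-.25,.03]);print(pose()[0])
n="side";im,d=ctrl.get_image(n);P=cloud(n,d)
c=P[box(P,[.42,-.13,.14],[.62,.03,.156])];print("can",rect(c))
E
```

```text
time: 27.32
position: [0.5311, -0.1095, 0.2002]
tool_rot: [0.151, -3.138, -0.0]
ft_force: [-0.0, 1.1, -0.7]
grip_width: 0.393
grip_force: 0.2
time: 27.95
position: [0.5298, -0.0949, 0.2004]
tool_rot: [-0.152, 3.138, 0.0]
ft_force: [-0.8, 0.9, -0.5]
grip_width: 0.39
grip_force: 0.4
side 4963 4562 c [ 0.5241 -0.1298  0.1321] tilt 24.0 yaw -5.5 [ 0.453 -0.176  0.033] [ 0.605 -0.087  0.226]
[ 0.52985647 -0.09508128  0.20047936]
can (array([528.8, -68.2]), array([149.6, 122.4]), 0.8)
```

```bash
python3 -m crank '[{"tx":0,"ty":2,"tz":0,"turn":0},{"tx":0,"ty":4,"tz":0,"turn":0},{"tx":0,"ty":6,"tz":0,"turn":0},{"tx":0,"ty":7,"tz":0,"turn":0},{"tx":0,"ty":7,"tz":0,"turn":0}]'
python3 - <<'E'
from h import *
board(lo=[.45,-.25,.03]);print(pose()[0],ctrl.get_state()["grip_force"])
E
```

```text
time: 28.68
position: [0.5291, -0.0882, 0.2004]
tool_rot: [-0.151, 3.138, -0.0]
ft_force: [0.2, -0.3, -0.1]
grip_width: 0.389
grip_force: 0.0
side 5093 4677 c [ 0.5248 -0.126   0.131 ] tilt 26.0 yaw -4.1 [ 0.454 -0.175  0.032] [ 0.605 -0.08   0.221]
[ 0.52911743 -0.08831966  0.20041795] 0.0005168421193957329
```

```bash
python3 -m crank '[{"tx":0,"ty":0,"tz":0,"turn":0},{"tx":0,"ty":0,"tz":0,"turn":0},{"tx":0,"ty":0,"tz":0,"turn":0},{"tx":0,"ty":0,"tz":0,"turn":0}]' 80
python3 -m crank '[{"tx":0,"ty":0,"tz":-15,"turn":0},{"tx":0,"ty":0,"tz":-45,"turn":0},{"tx":0,"ty":0,"tz":-90,"turn":0},{"tx":0,"ty":0,"tz":-140,"turn":0},{"tx":0,"ty":0,"tz":-170,"turn":0}]'
python3 -m crank '[{"tx":50,"ty":50,"tz":0,"turn":0},{"tx":80,"ty":100,"tz":0,"turn":0},{"tx":80,"ty":150,"tz":0,"turn":0},{"tx":80,"ty":200,"tz":0,"turn":0},{"tx":80,"ty":200,"tz":0,"turn":0}]'
python3 - <<'E'
from h import *
board(lo=[.45,-.25,.03])
for n in("top","side"):
    im,d=ctrl.get_image(n);P=cloud(n,d);c=P[box(P,[.42,-.08,.14],[.62,.03,.156])];print("can",rect(c))
    for q in("board","board_top","tipped_jar","squat_jar","slim_jar","canister"):print(q,[np.round(r["xyz"],3).tolist() for r in ctrl.mark_of(n,q) if abs(r["xyz"][1]+.13)<.12 and r["xyz"][0]>.4])
cv2.imwrite("pics/end.png",im[:,:,::-1])
E
```

```text
time: 29.22
position: [0.5291, -0.0882, 0.2004]
tool_rot: [-0.151, 3.138, 0.0]
ft_force: [-0.4, -0.8, 0.6]
grip_width: 0.76
grip_force: 0.0
time: 29.85
position: [0.5297, -0.0885, 0.3745]
tool_rot: [-0.15, 3.133, -0.0]
ft_force: [0.5, 0.2, -1.3]
grip_width: 0.917
grip_force: 0.0
time: 30.48
position: [0.4293, 0.1074, 0.3714]
tool_rot: [-0.163, 3.136, 0.001]
ft_force: [-0.1, -1.3, -0.5]
grip_width: 0.915
grip_force: 0.0
side 5552 5098 c [ 0.5274 -0.1224  0.1378] tilt 26.1 yaw -3.9 [ 0.454 -0.176  0.033] [ 0.603 -0.077  0.222]
can (array([530.5, -40.3]), array([141.7,  73.4]), 3.9)
board [[0.537, -0.182, -0.0]]
board_top [[0.532, -0.079, 0.217]]
tipped_jar [[0.549, -0.224, 0.003]]
squat_jar [[0.65, -0.215, 0.007]]
slim_jar [[0.473, -0.227, 0.004], [0.528, -0.078, 0.218]]
canister [[0.525, -0.051, -0.0]]
can (array([457.7, -42.4]), array([70.3, 17.8]), 79.9)
board [[0.535, -0.181, -0.0]]
board_top []
tipped_jar [[0.551, -0.221, 0.008]]
squat_jar [[0.647, -0.216, 0.004]]
slim_jar [[0.472, -0.227, 0.005], [0.533, -0.185, 0.002]]
canister []
```

View pics/end.png

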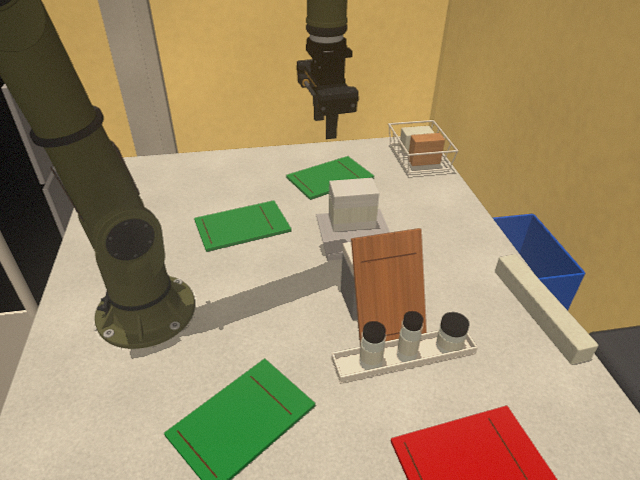

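The picture shows the board leaning on the canister (390,285) with its foot behind the tray, and all three jars upright (373, 412 and 453, at about row 335). The numbers are within limits: tilt 26°, foot about 42 mm from the tray's centre line (limits 32–50), canister unmoved. Handing in.

```bash
python3 -c "
from bench import ctrl
print(ctrl.close_job())"
```

```text
the job is handed in; nothing more can be done
None
```

The job is handed in, but no verdict came back: by my last measurements the jar stands upright in its gap and the board leans 26° on the canister's middle, its foot about 4 mm from the tray, with the canister and other jars where they started.

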